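# Clear the code reader and hold the ball tray over it

## Robot

A 7-joint arm with a two-finger parallel gripper is mounted at the origin on a cart in front of the work surface, level with it; the furniture and walls round the work are solid. World frame = base frame: x ahead of the robot, y to its left, z up, the work surface at z = 0. Lengths are in m, angles in rad, forces in N, time in s.
With the tool pointing down it reaches from about 0.35 to 0.9 m from the base axis. Payload 8.1 kg.
Tool frame: the origin (TCP) lies midway between the tips of the shut fingers; the grasp point (between the pads) lies behind it (arm.tcp_to_grasp is the z of the grasp point in the tool frame, in m); z points along the fingers, y is the line along which they close (so a half turn about z gives the same grasp; the last joint's range is limited). The gripper opens to 92 mm and grips with 3 to 60 N. Pads are 19 mm wide; open, the fingers measure 130 mm over their backs; the gripper's body (75 mm by 190 mm) begins 47 mm behind the grasp point.
Start: joints at [1.13, 0.434, 0.025, 1.573, -0.012, 1.134, -0.075], TCP at [0.207, -0.59, 0.227] pointing down, gripper open.
Joint ranges: [-2.62, 2.62], [-0.44, 2.09], [-1.27, 1.32], [0.08, 2.57], [-1.32, 4.46], [0.12, 2], [-2.74, 2.74]. Speed limits (rad/s): [2.22, 2.22, 3.01, 3.01, 3.14, 3.14, 3.14].

## Interface

Orientations are given as a rotation vector (axis times angle).
In Python, from cell import readout, vision, arm gives the robot as it stands.
- The arm moves only by the tool carry_out, never from a script. Its argument "increments" is one flat list of numbers, 6 for each row, row after row: the shift along the world's x, y, z in mm, then the turn, a rotation vector about the world's x, y, z in rad. In form: [tx, ty, tz, wx, wy, wz, tx, ty, tz, wx, wy, wz, ...]. A call has 1 to 20 rows; each row shifts and turns the commanded pose from where the row before left it; what a row does not reach is not made up. A row lasts 1/8 s, in which the tool goes at most 62.5 mm and 10.7 degrees, less where a joint would pass 70% of its speed; a pose out of reach is approached as far as the arm can. A call with a gripper value outside its range is refused whole. "grip" is the closure, from 0 (fully open) to 1 (shut), set as the call begins (left out, the last holds). The fingers move at their own pace and stop on an object; "newtons" is the grip in N (left out, the last holds). Time passes only in rows, so rows that do not move let the fingers close. It gives the time, the measured TCP pose, the force, the opening and the grip force at its end, in the units of the state.
- readout.observe(): the state, without advancing time (a new reading comes with each control period).
- vision.get_image(name): name is "scene" or "top"; returns the picture (420x560x3 uint8, red, green, blue); there is no depth.
- vision.calibration(name): a dict with "fov_y" (degrees; the focal length in pixels is half the picture's height over the tangent of half this angle, whatever the lens; pixels are square), "cx", "cy" (the principal point, pixels), "pose" (4x4, takes a point from camera to world coordinates). Camera axes: x right, y up, looking along -z (the intrinsics and any distortion apply to the point x, -y, -z); pixel columns grow to the right and rows downward; lengths in m; the calibration is good to about 2 mm. A picture is of the moment at which its call begins. calibration takes no time and is no camera call.
- arm.sign_off(): hands the job in; it is judged then, once.
The state is a dict: "clock": time; "joints": joint angles; "dq": joint speeds; "joint_efforts": joint torques, N m; "position": TCP position; "ee_rot": TCP orientation; "force": force on the tool from outside, world axes, zero at the start; "ft_torque": the same for the moment, N m; "width": opening from 0.0 (shut) to 1.0 (fully open); "gripper_force": force on a finger pad.
Only numpy, scipy, OpenCV 4.12 (cv2) and the standard library are available. Lean on these libraries where they do the work, as an engineer would, in place of code of your own. Each camera call takes 0.05 s, during which the arm holds its last target. There are 200 camera calls.

## Task

Clear the flat blue code reader: take the two small white cartons that stand on it and stack them squarely, one on top of the other, onto the third such carton, which stands on the worktop to the left and stays where it is, so that they make one straight column. Then lift the metal sample tray by its black handle without letting the loose steel ball leave its pocket, and hold it level and still about 8 cm above the reader's dark glass, centred over it and with the tray's long side along the glass's long side. The job ends with the gripper still holding the tray there, nothing else under it; leave all the other things on the bench where they are.

Things in the scene. Friction and masses are not known exactly. Their poses are not given: they have to be found in the camera images.
- reader_glass (a point): centre of the dark glass window (100 in x, 150 in y, mm) in the top of the fixed flat blue code reader, 150 (x) x 210 (y) x 22 high with a small black plug block at its +x end; the point lies on its flat top, 22 mm above the worktop; the glass's long side runs along this point's y axis, z up
- carton_a_mid (a point): closed white card carton, 40 (x) x 62 (y) x 28 (z) mm, about 50 g, one of three that look the same; this point is its centre, 14 mm above its underside; x along the 40 mm side, z up; this one stands alone on the worktop, to the left of the reader, and is the foot of the column
- carton_b_mid (a point): closed white card carton, 40 (x) x 62 (y) x 28 (z) mm, about 50 g, one of three that look the same; this point is its centre, 14 mm above its underside; x along the 40 mm side, z up; this one stands on the reader at the start (left of the two)
- carton_c_mid (a point): closed white card carton, 40 (x) x 62 (y) x 28 (z) mm, about 50 g, one of three that look the same; this point is its centre, 14 mm above its underside; x along the 40 mm side, z up; this one stands on the reader at the start (right of the two)
- tray_handle (a point): centre of the tray's black upright handle, 40 mm above the underside of the tray: loose aluminium plate 150 (x) x 80 (y) x 12 (z), 250 g, right of the reader, with a round pocket 20 wide, 3 deep on either side. Handle at the plate's centre, 44 long (x), 14 thick (y), top 56 mm above the underside, with a 54x24 foot up to 15 mm above the underside. x along tray and handle, z up
- tray_pocket (a point): centre at which the ball's centre sits in the tray's -x pocket (on the robot's side): 48 mm from the tray's centre along its -x, 21.5 mm above its underside; same axes as the tray. The ball rolls out if the tray is tipped by more than roughly 35 degrees or jerked
- ball_center (a point): centre of the loose steel ball, 25 across, about 64 g, lying with about 3 mm of play in the tray's -x pocket (on the robot's side); the axes turn as it rolls
- wash_bottle: white plastic wash bottle with a red cap and spout, 75x100x216, standing; bystander, origin at the centre of its underside
- stain_bottle: small brown glass bottle, 48 wide, 85 high, standing; bystander, origin at the centre of its underside
- tape_green: roll of green tape lying flat, 68 across, 18 high; bystander, origin at the centre of its underside
- timer: white bench timer with coloured keys lying flat, 66x66x20; bystander, origin at the centre of its underside

How it is judged:
On the way, in this order (a step that is already met when the one before it is completed fails the run):
1. one carton from the reader stands squarely on the third carton, let go (((horizontal distance between carton_b_mid and carton_a_mid below 0.01 m and z of carton_b_mid in the frame of carton_a_mid between 0.024 and 0.032 m and angle between the x axis of carton_b_mid and the x axis of carton_a_mid, either way round below 0.17 rad and angle between carton_b_mid's own z axis and vertical below 0.09 rad and linear speed of carton_b below 0.02 m/s and contact force between the fingers and carton_b below 0.05 N) or (horizontal distance between carton_c_mid and carton_a_mid below 0.01 m and z of carton_c_mid in the frame of carton_a_mid between 0.024 and 0.032 m and angle between the x axis of carton_c_mid and the x axis of carton_a_mid, either way round below 0.17 rad and angle between carton_c_mid's own z axis and vertical below 0.09 rad and linear speed of carton_c below 0.02 m/s and contact force between the fingers and carton_c below 0.05 N))), for 0.2 s.
2. the other carton stands squarely on top of that one, let go: a straight column of three (((horizontal distance between carton_b_mid and carton_a_mid below 0.01 m and z of carton_b_mid in the frame of carton_a_mid between 0.024 and 0.032 m and angle between the x axis of carton_b_mid and the x axis of carton_a_mid, either way round below 0.17 rad and angle between each of carton_b_mid, carton_c_mid's own z axis and vertical below 0.09 rad and horizontal distance between carton_c_mid and carton_b_mid below 0.01 m and z of carton_c_mid in the frame of carton_b_mid between 0.024 and 0.032 m and angle between the x axis of carton_c_mid and the x axis of carton_b_mid, either way round below 0.17 rad and horizontal distance between carton_c_mid and carton_a_mid below 0.014 m) or (horizontal distance between carton_c_mid and carton_a_mid below 0.01 m and z of carton_c_mid in the frame of carton_a_mid between 0.024 and 0.032 m and angle between the x axis of carton_c_mid and the x axis of carton_a_mid, either way round below 0.17 rad and angle between each of carton_c_mid, carton_b_mid's own z axis and vertical below 0.09 rad and horizontal distance between carton_b_mid and carton_c_mid below 0.01 m and z of carton_b_mid in the frame of carton_c_mid between 0.024 and 0.032 m and angle between the x axis of carton_b_mid and the x axis of carton_c_mid, either way round below 0.17 rad and horizontal distance between carton_b_mid and carton_a_mid below 0.014 m)) and linear speed of each of carton_b, carton_c below 0.02 m/s and contact force between the fingers and carton_b below 0.05 N and contact force between the fingers and carton_c below 0.05 N), for 0.2 s.
3. the tray is lifted by its handle, the ball in its pocket (height (world z) of tray_handle above 0.06 m and contact force between the fingers and tray above 1 N and distance between ball_center and tray_pocket below 0.012 m), for 0.2 s.
At the end, for the whole second after the job is handed in: Three cartons in one column (each within 10 mm and 10 deg of the next, top within 14 mm of the foot, foot moved under 25 mm); tray held at rest, level within 5 deg, within 25 mm and 10 deg of the glass, underside 50-110 mm above it, ball in its pocket (((horizontal distance between carton_b_mid and carton_a_mid below 0.01 m and z of carton_b_mid in the frame of carton_a_mid between 0.024 and 0.032 m and angle between the x axis of carton_b_mid and the x axis of carton_a_mid, either way round below 0.17 rad and angle between each of carton_b_mid, carton_c_mid's own z axis and vertical below 0.09 rad and horizontal distance between carton_c_mid and carton_b_mid below 0.01 m and z of carton_c_mid in the frame of carton_b_mid between 0.024 and 0.032 m and angle between the x axis of carton_c_mid and the x axis of carton_b_mid, either way round below 0.17 rad and horizontal distance between carton_c_mid and carton_a_mid below 0.014 m) or (horizontal distance between carton_c_mid and carton_a_mid below 0.01 m and z of carton_c_mid in the frame of carton_a_mid between 0.024 and 0.032 m and angle between the x axis of carton_c_mid and the x axis of carton_a_mid, either way round below 0.17 rad and angle between each of carton_c_mid, carton_b_mid's own z axis and vertical below 0.09 rad and horizontal distance between carton_b_mid and carton_c_mid below 0.01 m and z of carton_b_mid in the frame of carton_c_mid between 0.024 and 0.032 m and angle between the x axis of carton_b_mid and the x axis of carton_c_mid, either way round below 0.17 rad and horizontal distance between carton_b_mid and carton_a_mid below 0.014 m)) and distance of carton_a_mid from where it was at the start of the episode below 0.025 m and distance between ball_center and tray_pocket below 0.012 m and contact force between the fingers and tray above 1 N and contact force between tray and reader below 0.05 N and linear speed of tray below 0.02 m/s and angular speed of tray below 0.1 rad/s and angle between tray_handle's own z axis and vertical below 0.09 rad and horizontal distance between tray_handle and reader_glass below 0.025 m and angle between the x axis of tray_handle and the y axis of reader_glass, either way round below 0.17 rad and z of tray_handle in the frame of reader_glass between 0.09 and 0.15 m); the arm keeps its last pose, push and grip.
It fails at once if the ball leaves its pocket (distance between ball_center and tray_pocket above 0.012 m).
It fails at once if a bystander is shifted or knocked over (distance of any of wash_bottle, stain_bottle, tape_green, timer from where it was at the start of the episode above 0.03 m or angle between any of wash_bottle, stain_bottle, tape_green, timer's own z axis and vertical above 0.5 rad).
It also fails if it takes over 72 s, if anything falls off the work surface, if the arm or the gripper's body presses on something with over 40 N, if the wrist force passes 120 N, or if a joint passes its speed limit or range.

## Working session

There is one attempt and no reset: what is moved stays moved. The work goes in short steps, Python scripts to look and compute and a tool call to move; the robot and the scene stay as the last step left them, time stands still between calls to the robot, and variables do not carry over. Pictures are saved under pics/ and viewed, at most 10 in all, crops included, and the job is handed in when it is done.

Besides the shell and the picture viewer there is one more tool, called after "Request:" by a JSON object that holds its "name" and its "arguments". carry_out: Moves the arm, as the interface text tells. Its arguments: {"type":"object","properties":{"increments":{"type":"array","items":{"type":"number"}},"grip":{"type":"number"},"newtons":{"type":"number"}},"required":["increments"]}

```bash
ls; mkdir -p pics
python3 - <<'E'
from cell import readout, vision, arm
import cv2
for n in("scene","top"):
    im=vision.get_image(n); cv2.imwrite(f"pics/{n}0.png",im[:,:,::-1])
    c=vision.calibration(n); print(n,c)
print(arm.tcp_to_grasp, readout.observe())
E
```

```text
pics
scene {'fov_y': 46.114357237011674, 'cx': 280.2235205048481, 'cy': 211.96064757316105, 'pose': array([[-0.63683563,  0.36941786, -0.67673542, -0.39253073],
       [-0.7709114 , -0.31837568,  0.55166343,  0.70047456],
       [-0.01166178,  0.87302198,  0.48754141,  0.74643601],
       [ 0.        ,  0.        ,  0.        ,  1.        ]])}
top {'fov_y': 54.98578663780199, 'cx': 280.42938204503076, 'cy': 213.87896270181167, 'pose': array([[ 0.0177911 ,  0.99183155, -0.12630774,  0.3470622 ],
       [-0.99983982,  0.01740181, -0.00418483, -0.08988526],
       [-0.00195267,  0.12636196,  0.99198228,  1.41352946],
       [ 0.        ,  0.        ,  0.        ,  1.        ]])}
-0.0188 {'clock': 0.1, 'joints': array([ 1.13044264,  0.43512035,  0.02498129,  1.57396961, -0.01161762,
        1.13402309, -0.07514703]), 'dq': array([ 2.82065393e-04, -4.80861444e-03, -1.83129915e-03, -3.24782221e-03,
       -2.46216027e-05, -2.18493762e-03,  6.58204067e-04]), 'joint_efforts': array([ 3.64868545e-03, -6.69123602e+01,  9.88340713e-01, -3.15147901e+01,
       -6.05049846e-02,  3.73607164e-02,  7.75411104e-05]), 'position': array([ 0.20690937, -0.58928292,  0.22605813]), 'ee_rot': array([-3.09562196e+00, -5.27598143e-01,  5.35305944e-04]), 'force': array([ 0.21464118,  0.17310743, -0.26653145]), 'ft_torque': array([ 0.02425008,  0.0152924 , -0.01824412]), 'gripper_force': 0.0, 'width': 1.0007360044726057}
```

View pics/top0.png

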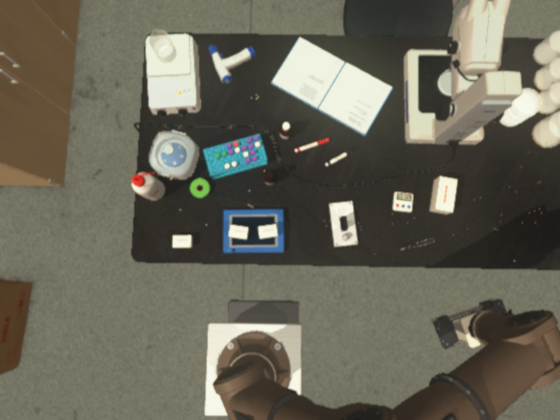

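View pics/scene0.png

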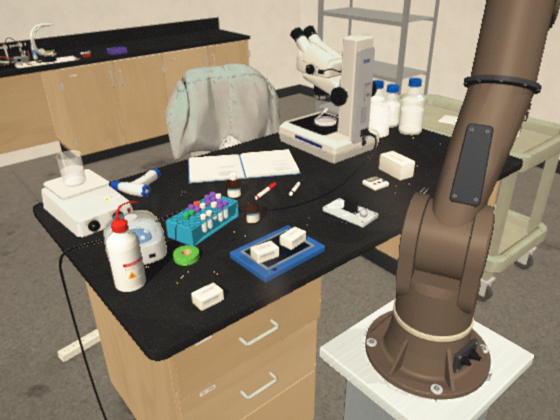

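Top view: foot carton at (181,241), reader at (253,230) with cartons at (238,232) and (267,231), and the tray at (343,223). The scene view shows the same layout, with foot carton at (207,296).

```bash
cat > h.py <<'E'
from cell import readout, vision, arm
import numpy as np, cv2
from scipy.spatial.transform import Rotation as R
def cal(n):
    c=vision.calibration(n); f=210/np.tan(np.radians(c["fov_y"]/2)); return f,c["cx"],c["cy"],c["pose"]
def ray(n,uv,z):
    f,cx,cy,P=cal(n); uv=np.atleast_2d(uv).astype(float)
    d=np.c_[(uv[:,0]-cx)/f,-(uv[:,1]-cy)/f,-np.ones(len(uv))]@P[:3,:3].T
    o=P[:3,3]; return o+d*((z-o[2])/d[:,2])[:,None]
def proj(n,X):
    f,cx,cy,P=cal(n); p=(np.atleast_2d(X)-P[:3,3])@P[:3,:3]
    return np.c_[cx+f*p[:,0]/-p[:,2],cy-f*p[:,1]/-p[:,2]]
def blobs(n,im,lo,hi,box,z,amin=20):
    """colour blobs (HSV) in box x0,y0,x1,y1 -> contour's min-area rect on plane z"""
    x0,y0,x1,y1=box; k=4
    s=cv2.resize(im[y0:y1,x0:x1],None,fx=k,fy=k,interpolation=cv2.INTER_CUBIC)
    m=cv2.inRange(cv2.cvtColor(s,cv2.COLOR_RGB2HSV),lo,hi)
    out=[]
    for c in cv2.findContours(m,cv2.RETR_EXTERNAL,cv2.CHAIN_APPROX_NONE)[0]:
        if cv2.contourArea(c)<amin*k*k: continue
        uv=(c[:,0]+.5)/k-.5+[x0,y0]
        w=ray(n,uv,z)[:,:2]
        (cx,cy),(a,b),t=cv2.minAreaRect((w*1000).astype(np.float32))
        out.append((np.round([cx,cy,a,b,t],1).tolist(),np.round(uv.mean(0),1).tolist()))
    return out
E
python3 - <<'E'
from h import *
t=vision.get_image("top"); s=vision.get_image("scene")
print("A",blobs("top",t,(0,0,150),(180,70,255),(165,228,197,254),.028))
print("BC",blobs("top",t,(0,0,170),(180,60,255),(222,215,285,246),.050))
print("reader",blobs("top",t,(100,120,60),(125,255,255),(215,200,292,260),.022))
print("tray",blobs("top",t,(0,0,110),(180,70,255),(322,195,365,255),.012))
print("handle",blobs("top",t,(0,0,0),(180,255,60),(333,208,354,238),.056,8))
a=cv2.resize(t[195:260,165:365],None,fx=4,fy=4,interpolation=cv2.INTER_CUBIC)
b=cv2.resize(s[190:310,190:390],None,fx=4,fy=4,interpolation=cv2.INTER_CUBIC)
cv2.imwrite("pics/c1.png",a[:,:,::-1]);cv2.imwrite("pics/c2.png",b[:,:,::-1])
E
```

```text
A [([423.9, 254.0, 44.3, 66.1, 2.0], [181.4, 240.9])]
BC [([457.7, 59.7, 65.3, 44.0, 83.5], [237.7, 231.6]), ([461.7, -41.1, 43.9, 64.0, 8.1], [267.6, 231.0])]
reader [([465.5, 9.7, 152.5, 211.8, 1.6], [252.9, 230.7])]
tray [([496.1, -302.2, 157.5, 87.2, 6.9], [342.9, 223.4])]
handle [([492.2, -297.3, 41.3, 15.9, 8.3], [343.3, 223.0])]
```

View pics/c1.png

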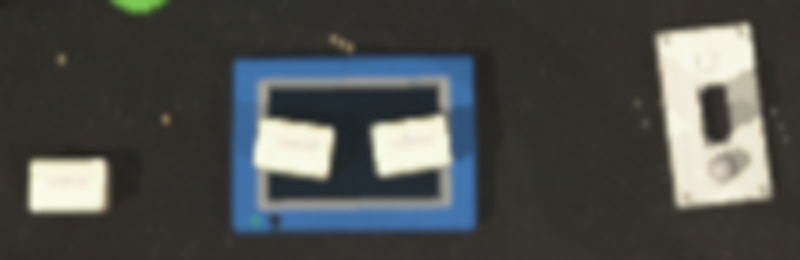

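View pics/c2.png

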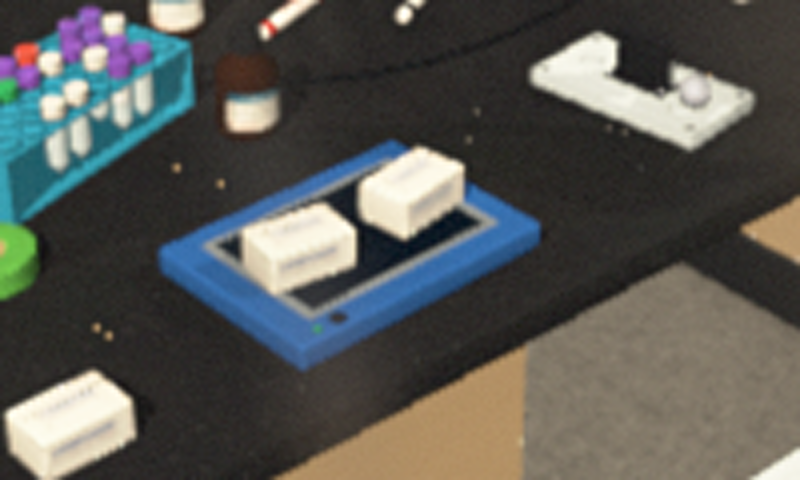

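c1: foot carton centre at (67,186), reader at (354,143), cartons at (294,149) and (411,146), handle at (715,113), ball at (725,165). c2 shows the same from the side: top-face centres A (69,407), B (300,236), C (414,180). I'll cross-check these in the second view.

Run:
```python
from h import *
for n,uv,z in(("A",(69,407),.028),("B",(300,236),.05),("C",(414,180),.05),("handletop?",(648,50),.056),("ball",(695,89),.0215),("glass",(351,242),.022)):
    uv=(np.array(uv)+.5)/4-.5+190
    print(n,np.round(ray("scene",uv,z)*1000,1))
t=vision.get_image("top")
print("ball top",ray("top",[[165+723/4-.4,195+166/4-.4]],.0215)*1000)
print("stain",ray("top",[[269,176]],.085)*1000,"wash",ray("top",[[148,187]],.15)*1000)
for v in (190,215,235): print(v,blobs("top",t,(0,0,v),(180,90,255),(165,228,197,254),.028),blobs("top",t,(0,0,v),(180,60,255),(222,215,285,246),.050))
```

```text
A [[424.1 257.9  28. ]]
B [[452.   65.1  50. ]]
C [[455.8 -34.5  50. ]]
handletop? [[ 473.7 -279.3   56. ]]
ball [[ 451.1 -309.3   21.5]]
glass [[458.3  18.4  22. ]]
ball top [[ 450.91954948 -309.47456042   21.5       ]]
stain [[643.80121818 -43.61023678  85.        ]] wash [[586.84892196 338.78358908 150.        ]]
190 [([423.7, 254.1, 41.2, 62.9, 2.0], [181.4, 240.9])] [([457.8, 59.4, 63.2, 42.0, 83.9], [237.8, 231.5]), ([461.7, -41.0, 41.5, 62.6, 9.2], [267.5, 231.0])]
215 [([423.7, 253.9, 38.8, 61.1, 3.0], [181.4, 241.0])] [([458.1, 59.2, 61.0, 39.2, 83.1], [237.9, 231.5]), ([461.7, -41.0, 39.5, 60.5, 9.2], [267.4, 230.9])]
235 [([424.1, 254.3, 36.2, 58.6, 3.1], [181.3, 240.9])] [([458.3, 59.0, 59.0, 36.4, 83.2], [237.9, 231.5]), ([462.0, -41.1, 36.9, 58.4, 8.9], [267.4, 230.9])]
```

Request:
{"name": "carry_out", "arguments": {"increments": [16, 41, 0, 0, 0, 0.07, 16, 41, 0, 0, 0, 0.07, 16, 41, 0, 0, 0, 0.07, 16, 41, 0, 0, 0, 0.07, 16, 41, 0, 0, 0, 0.07, 16, 41, 0, 0, 0, 0.07, 16, 41, 0, 0, 0, 0.07, 16, 41, 0, 0, 0, 0.07, 16, 41, 0, 0, 0, 0.07, 16, 41, 0, 0, 0, 0.07, 16, 41, 0, 0, 0, 0.07, 16, 41, 0, 0, 0, 0.07, 16, 41, 0, 0, 0, 0.07, 16, 41, 0, 0, 0, 0.07, 16, 41, -30, 0, 0, 0.07, 10, 35, -40, 0, 0, 0.07, 0, 0, 0, 0, 0, 0], "grip": 0}}

```text
clock: 2.38
position: [0.4557, 0.0629, 0.1544]
ee_rot: [-2.335, -2.096, 0.004]
force: [0.1, 0.4, 0.5]
width: 1.0
gripper_force: 0.0
```

```bash
cat >> h.py <<'E'
def st(tx=None,ty=None,tz=None,yaw=None):
    """state; shift (mm) and turn (rad) to a tool-down target, yaw = closing line (deg)"""
    s=readout.observe(); p=s["position"]*1000; M=R.from_rotvec(s["ee_rot"]).as_matrix()
    c=np.degrees(np.arctan2(M[1,1],M[0,1])); print("t",round(s["clock"],2),"p",p.round(1),"close",round(c,1),"tilt z",M[:2,2].round(4),"w",round(s["width"]*92,1),"F",s["force"].round(1),"g",round(s["gripper_force"],1),"j",s["joints"].round(2))
    if tx is not None:
        D=R.from_matrix(M); a=np.radians(yaw); y=np.array([np.cos(a),np.sin(a),0]); z=np.array([0,0,-1.])
        T=np.c_[np.cross(y,z),y,z]; w=R.from_matrix(T@M.T).as_rotvec()
        print("go",(np.array([tx,ty,tz])-p).round(1),"turn",w.round(4))
E
python3 -c "
from h import *
st(457,61,28,-6.5)"
```

```text
t 2.38 p [455.7  62.9 154.4] close -6.2 tilt z [-0.0043  0.0013] w 92.0 F [0.1 0.4 0.5] g 0.0 j [ 0.23  0.32 -0.59  2.01  0.22  0.88 -0.59]
go [   1.3   -1.9 -126.4] turn [-0.0013 -0.0043 -0.0058]
```

Request:
{"name": "carry_out", "arguments": {"increments": [0, 0, -30, 0, 0, 0, 0, 0, -35, 0, 0, 0, 0, 0, -30, 0, 0, 0, 0, 0, -20, 0, 0, 0, 0, 0, -8, 0, 0, 0, 0, 0, 0, 0, 0, 0, 0, 0, 0, 0, 0, 0]}}

```text
clock: 3.25
position: [0.4578, 0.0602, 0.0346]
ee_rot: [2.343, 2.091, 0.002]
force: [0.1, -0.5, -0.0]
width: 1.0
gripper_force: 0.0
```

```bash
python3 -c "
from h import *
st(457,61,28,-6.5)
s=vision.get_image('scene'); cv2.imwrite('pics/b.png',cv2.resize(s[150:320,170:400],None,fx=3,fy=3,interpolation=cv2.INTER_CUBIC)[:,:,::-1])"
```

```text
t 3.25 p [457.8  60.2  34.6] close -6.5 tilt z [0.0016 0.    ] w 92.0 F [ 0.1 -0.5 -0. ] g 0.0 j [ 0.13  0.5  -0.48  2.13  0.41  0.6  -0.76]
go [-0.8  0.8 -6.6] turn [-0.      0.0016  0.0001]
```

View pics/b.png

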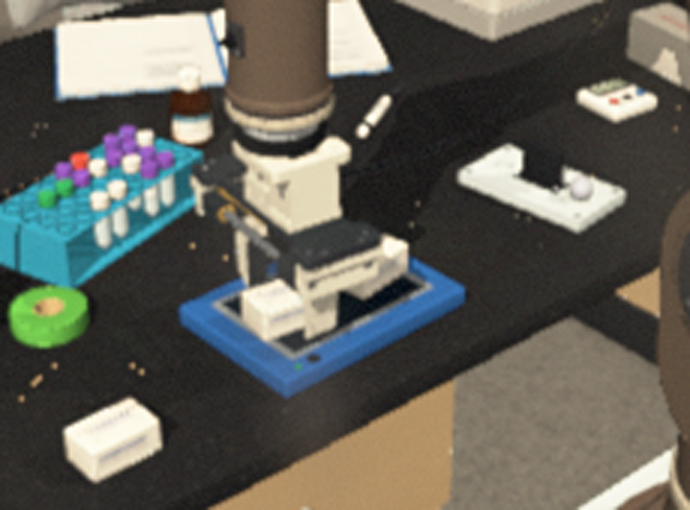

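The gripper straddles carton B, with the near finger at (320,312) in front of its middle. I'll lower it a little and close.

Request:
{"name": "carry_out", "arguments": {"increments": [0, 0, -5, 0, 0, 0, 0, 0, 0, 0, 0, 0, 0, 0, 0, 0, 0, 0]}}

```text
clock: 3.68
position: [0.4571, 0.0603, 0.0287]
ee_rot: [-2.343, -2.092, 0.0]
force: [-0.2, 0.2, -0.6]
width: 0.998
gripper_force: 0.0
```

Request:
{"name": "carry_out", "arguments": {"increments": [0, 0, 0, 0, 0, 0, 0, 0, 0, 0, 0, 0, 0, 0, 0, 0, 0, 0, 0, 0, 0, 0, 0, 0, 0, 0, 0, 0, 0, 0, 0, 0, 0, 0, 0, 0, 0, 0, 0, 0, 0, 0], "grip": 1, "newtons": 10}}

```text
clock: 4.55
position: [0.4572, 0.0603, 0.0288]
ee_rot: [2.343, 2.092, 0.0]
force: [-1.3, -0.8, -0.7]
width: 0.433
gripper_force: 10.0
```

```bash
python3 -c "
from h import *
st(424,255.5,120,2.5)"
```

```text
t 4.55 p [457.2  60.3  28.8] close -6.5 tilt z [0.0002 0.    ] w 39.8 F [-1.3 -0.8 -0.7] g 10.0 j [ 0.12  0.51 -0.48  2.14  0.42  0.59 -0.77]
go [-33.2 195.2  91.2] turn [-0.000e+00  1.000e-04  1.567e-01]
```

Request:
{"name": "carry_out", "arguments": {"increments": [0, 0, 10, 0, 0, 0, 0, 0, 25, 0, 0, 0, 0, 0, 25, 0, 0, 0, -3, 20, 11, 0, 0, 0.02, -5, 30, 0, 0, 0, 0.025, -5, 30, 0, 0, 0, 0.025, -5, 30, 0, 0, 0, 0.025, -5, 30, 0, 0, 0, 0.025, -5, 30, 0, 0, 0, 0.02, -4, 18, 0, 0, 0, 0.01, -1, 6, 0, 0, 0, 0.007, 0, 0, 0, 0, 0, 0, 0, 0, 0, 0, 0, 0]}}

```text
clock: 6.18
position: [0.4244, 0.253, 0.0996]
ee_rot: [2.174, 2.268, -0.001]
force: [0.2, -0.3, -0.5]
width: 0.437
gripper_force: 10.0
```

```bash
python3 -c "
from h import *
st(424,254.8,35.3,2.5)
s=vision.get_image('scene'); t=vision.get_image('top')
a=cv2.resize(s[210:330,150:310],None,fx=4,fy=4,interpolation=cv2.INTER_CUBIC)
cv2.imwrite('pics/d.png',a[:,:,::-1])"
```

```text
t 6.17 p [424.4 253.   99.6] close 2.4 tilt z [-0.0002 -0.0009] w 40.2 F [ 0.2 -0.3 -0.5] g 10.0 j [-0.18  0.45 -0.61  2.    0.36  0.8  -0.96]
go [ -0.4   1.8 -64.3] turn [ 0.0009 -0.0002  0.0013]
```

View pics/d.png

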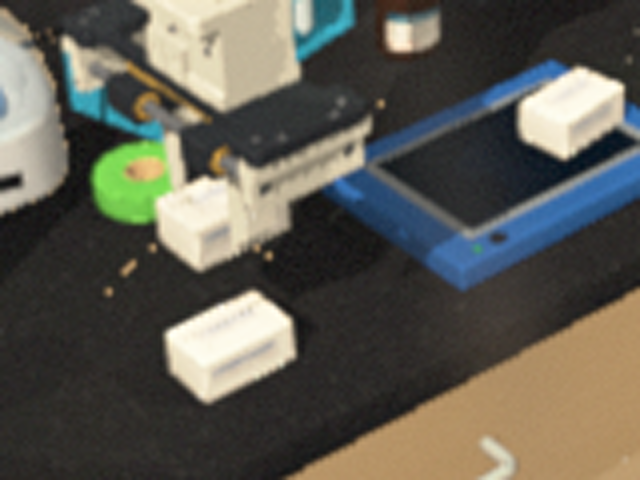

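The held carton B hangs over A. Its bottom front corner is at (204,270) and A's top front corner is about (207,367), so I can compare those two points.

```bash
python3 -c "
from h import *
g=lambda u,v:((u+.5)/4-.5+150,(v+.5)/4-.5+210)
print('B bot',ray('scene',g(204,270),.0928)*1000,'A top',ray('scene',g(207,367),.028)*1000,'A bot',ray('scene',g(209,402),0)*1000)"
```

```text
B bot [[402.1901922  281.48274079  92.8       ]] A top [[401.39978496 286.80155669  28.        ]] A bot [[404.81086788 286.28663813   0.        ]]
```

Request:
{"name": "carry_out", "arguments": {"increments": [0, 3.5, -15, 0, 0, 0, 0, 0, -20, 0, 0, 0, 0, 0, -15, 0, 0, 0, 0, 0, -9, 0, 0, 0, 0, 0, -4, 0, 0, 0, 0, 0, 0, 0, 0, 0, 0, 0, 0, 0, 0, 0]}}

```text
clock: 7.15
position: [0.4244, 0.258, 0.0372]
ee_rot: [2.172, 2.269, 0.001]
force: [-0.0, -1.0, 0.2]
width: 0.437
gripper_force: 10.0
```

```bash
python3 -c "
from h import *
st(424,256,34.8,2.5)"
```

```text
t 7.15 p [424.4 258.   37.2] close 2.5 tilt z [0.0007 0.0004] w 40.2 F [-0.  -1.   0.2] g 10.0 j [-0.25  0.55 -0.54  2.04  0.45  0.67 -1.04]
go [-0.4 -2.  -2.4] turn [-0.0004  0.0007 -0.0003]
```

Request:
{"name": "carry_out", "arguments": {"increments": [0, -1, -1, 0, 0, 0, 0, 0, -1, 0, 0, 0, 0, 0, 0, 0, 0, 0]}}

```text
clock: 7.52
position: [0.4242, 0.2567, 0.0348]
ee_rot: [2.172, 2.269, 0.0]
force: [0.1, 0.2, -0.9]
width: 0.436
gripper_force: 10.0
```

Request:
{"name": "carry_out", "arguments": {"increments": [0, 0, 0, 0, 0, 0, 0, 0, 0, 0, 0, 0, 0, 0, 0, 0, 0, 0, 0, 0, 0, 0, 0, 0, 0, 0, 0, 0, 0, 0, 0, 0, 0, 0, 0, 0, 0, 0, 0, 0, 0, 0], "grip": 0}}

```text
clock: 8.4
position: [0.4241, 0.2568, 0.0347]
ee_rot: [2.172, 2.27, 0.0]
force: [0.2, -0.1, -0.1]
width: 0.997
gripper_force: 0.0
```

Request:
{"name": "carry_out", "arguments": {"increments": [0, 0, 20, 0, 0, 0, 0, 0, 30, 0, 0, 0, 0, 0, 35, 0, 0, 0, 2, -20, 15, 0, 0, 0.01, 5, -38, 0, 0, 0, 0.013, 5, -40, 0, 0, 0, 0.013, 5, -40, 0, 0, 0, 0.013, 5, -40, 0, 0, 0, 0.013, 5, -40, 0, 0, 0, 0.013, 5, -40, 0, 0, 0, 0.013, 4, -28, 0, 0, 0, 0.012, 1, -11, 0, 0, 0, 0.01, 0, 0, 0, 0, 0, 0, 0, 0, 0, 0, 0, 0]}}

```text
clock: 10.15
position: [0.4611, -0.0387, 0.1348]
ee_rot: [-2.042, -2.387, -0.001]
force: [0.2, 0.3, 0.6]
width: 1.0
gripper_force: 0.0
```

```bash
python3 -c "
from h import *
st(461,-39.5,28.8,8.8)
s=vision.get_image('scene'); t=vision.get_image('top')
a=cv2.resize(s[230:320,170:300],None,fx=4,fy=4,interpolation=cv2.INTER_CUBIC);b=cv2.resize(t[215:265,160:290],None,fx=4,fy=4,interpolation=cv2.INTER_CUBIC)
cv2.imwrite('pics/e.png',np.vstack([a,b])[:,:,::-1])
print(blobs('top',t,(0,0,190),(180,90,255),(165,225,200,256),.056))"
```

```text
t 10.15 p [461.1 -38.7 134.8] close 8.9 tilt z [0.0002 0.0006] w 92.0 F [0.2 0.3 0.6] g 0.0 j [ 0.46  0.35 -0.62  2.03  0.27  0.84 -0.15]
go [-1.00e-01 -8.00e-01 -1.06e+02] turn [-0.0006  0.0002 -0.0019]
[([422.5, 254.1, 42.0, 63.5, 1.0], [179.4, 240.9])]
```

View pics/e.png

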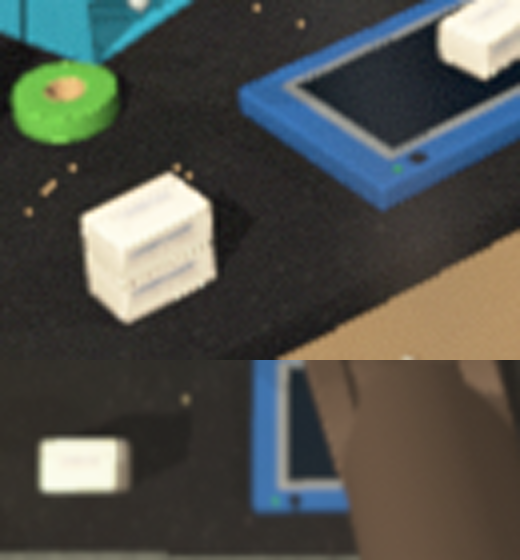

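B stands squarely on A: one prism in the scene crop at (148,245), one rectangle in the top crop at (82,465). Next is C.

Request:
{"name": "carry_out", "arguments": {"increments": [0, -1, -30, 0, 0, 0, 0, 0, -35, 0, 0, 0, 0, 0, -25, 0, 0, 0, 0, 0, -11, 0, 0, 0, 0, 0, -5, 0, 0, 0, 0, 0, 0, 0, 0, 0, 0, 0, 0, 0, 0, 0]}}

```text
clock: 11.12
position: [0.4617, -0.0412, 0.0295]
ee_rot: [2.043, 2.385, 0.001]
force: [1.2, -0.7, -0.2]
width: 0.996
gripper_force: 0.0
```

Request:
{"name": "carry_out", "arguments": {"increments": [0, 0, 0, 0, 0, 0, 0, 0, 0, 0, 0, 0, 0, 0, 0, 0, 0, 0, 0, 0, 0, 0, 0, 0, 0, 0, 0, 0, 0, 0, 0, 0, 0, 0, 0, 0, 0, 0, 0, 0, 0, 0], "grip": 1, "newtons": 10}}

```text
clock: 12.0
position: [0.4612, -0.0412, 0.0287]
ee_rot: [2.044, 2.386, 0.0]
force: [1.0, 1.0, -0.0]
width: 0.431
gripper_force: 10.0
```

```bash
python3 -c "
from h import *
st(424,257,130,2.5)"
```

```text
t 12.0 p [461.2 -41.2  28.7] close 8.8 tilt z [0.0001 0.    ] w 39.7 F [ 1.  1. -0.] g 10.0 j [ 0.36  0.52 -0.51  2.13  0.44  0.6  -0.31]
go [-37.2 298.2 101.3] turn [ 0.000e+00  1.000e-04 -1.103e-01]
```

Request:
{"name": "carry_out", "arguments": {"increments": [0, 0, 11, 0, 0, 0, 0, 0, 30, 0, 0, 0, 0, 0, 35, 0, 0, 0, -2, 18, 25, 0, 0, -0.01, -5, 38, 0, 0, 0, -0.013, -5, 40, 0, 0, 0, -0.013, -5, 40, 0, 0, 0, -0.013, -5, 40, 0, 0, 0, -0.013, -5, 40, 0, 0, 0, -0.013, -5, 40, 0, 0, 0, -0.013, -4, 28, 0, 0, 0, -0.012, -1, 13, 0, 0, 0, -0.01, 0, 0, 0, 0, 0, 0, 0, 0, 0, 0, 0, 0, 0, 0, 0, 0, 0, 0]}}

```text
clock: 13.88
position: [0.4244, 0.2545, 0.1297]
ee_rot: [2.174, 2.268, -0.001]
force: [0.0, 0.2, -1.5]
width: 0.438
gripper_force: 10.0
```

Request:
{"name": "carry_out", "arguments": {"increments": [0, 0, -20, 0, 0, 0, 0, 0, -20, 0, 0, 0, 0, 0, -13, 0, 0, 0, 0, 0, -8, 0, 0, 0, 0, 0, -3, 0, 0, 0, 0, 0, 0, 0, 0, 0, 0, 0, 0, 0, 0, 0]}}

```text
clock: 14.75
position: [0.4244, 0.256, 0.0662]
ee_rot: [2.172, 2.269, 0.001]
force: [0.1, -0.3, -0.5]
width: 0.436
gripper_force: 10.0
```

```bash
python3 -c "
from h import *
st(424,255.8,62.7,2.5)"
```

```text
t 14.75 p [424.4 256.   66.2] close 2.5 tilt z [0.0007 0.0004] w 40.2 F [ 0.1 -0.3 -0.5] g 10.0 j [-0.21  0.51 -0.59  2.02  0.41  0.73 -1.01]
go [-0.4 -0.2 -3.5] turn [-0.0004  0.0007 -0.0003]
```

Request:
{"name": "carry_out", "arguments": {"increments": [0, 0, -2, 0, 0, 0, 0, 0, -1, 0, 0, 0, 0, 0, 0, 0, 0, 0]}}

```text
clock: 15.12
position: [0.4241, 0.2558, 0.0627]
ee_rot: [2.172, 2.27, 0.0]
force: [-0.5, -0.4, 0.1]
width: 0.436
gripper_force: 10.0
```

Request:
{"name": "carry_out", "arguments": {"increments": [0, 0, 0, 0, 0, 0, 0, 0, 0, 0, 0, 0, 0, 0, 0, 0, 0, 0, 0, 0, 0, 0, 0, 0, 0, 0, 0, 0, 0, 0, 0, 0, 0, 0, 0, 0, 0, 0, 0, 0, 0, 0], "grip": 0}}

```text
clock: 16.0
position: [0.4241, 0.2558, 0.0627]
ee_rot: [2.172, 2.27, 0.0]
force: [-0.5, 0.2, 0.8]
width: 0.994
gripper_force: 0.0
```

Request:
{"name": "carry_out", "arguments": {"increments": [0, 0, 20, 0, 0, 0, 0, 0, 30, 0, 0, 0, 0, 0, 35, 0, 0, 0, 2, -20, 25, 0, 0, -0.08, 5, -38, 0, 0, 0, -0.1, 5, -40, 0, 0, 0, -0.1, 5, -40, 0, 0, 0, -0.1, 5, -40, 0, 0, 0, -0.1, 5, -40, 0, 0, 0, -0.1, 5, -40, 0, 0, 0, -0.1, 5, -40, 0, 0, 0, -0.1, 5, -40, 0, 0, 0, -0.1, 5, -40, 0, 0, 0, -0.1, 5, -40, 0, 0, 0, -0.1, 0, 0, 0, 0, 0, 0, 0, 0, 0, 0, 0, 0]}}

```text
clock: 18.0
position: [0.476, -0.1616, 0.1726]
ee_rot: [-3.029, -0.831, 0.0]
force: [-0.4, 2.0, 0.5]
width: 1.004
gripper_force: 0.0
```

```bash
python3 -c "
from h import *
st(495,-301,150,-82.5)
s=vision.get_image('scene'); t=vision.get_image('top')
a=cv2.resize(s[210:320,170:300],None,fx=4,fy=4,interpolation=cv2.INTER_CUBIC);b=cv2.resize(t[215:250,160:290],None,fx=4,fy=4,interpolation=cv2.INTER_CUBIC)
cv2.imwrite('pics/f.png',np.vstack([a,b])[:,:,::-1])
print(blobs('top',t,(0,0,190),(180,90,255),(165,225,200,256),.084))"
```

```text
t 18.0 p [ 476.  -161.6  172.6] close -59.3 tilt z [-0.0003  0.0005] w 92.4 F [-0.4  2.   0.5] g 0.0 j [ 0.45  0.31 -0.29  1.92  0.11  0.92 -0.92]
go [  19.  -139.4  -22.6] turn [-5.000e-04 -2.000e-04 -4.048e-01]
[([422.2, 255.0, 41.5, 63.5, 2.8], [176.9, 240.5])]
```

View pics/f.png

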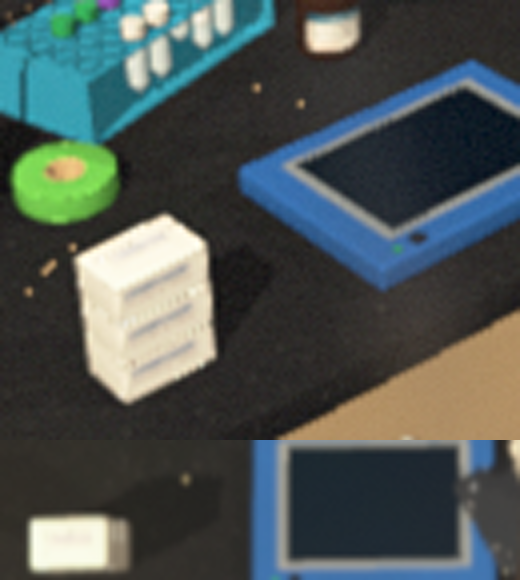

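The column of three is straight (prism at (147,310) in the scene crop), and the reader is clear. Now the tray.

Request:
{"name": "carry_out", "arguments": {"increments": [3, -25, 0, 0, 0, -0.08, 5, -35, 0, 0, 0, -0.1, 5, -35, 0, 0, 0, -0.1, 5, -30, -20, 0, 0, -0.08, 2, -14, -20, 0, 0, -0.045, 0, 0, -20, 0, 0, 0, 0, 0, -12, 0, 0, 0, 0, 0, 0, 0, 0, 0, 0, 0, 0, 0, 0, 0]}}

```text
clock: 19.23
position: [0.4966, -0.301, 0.1013]
ee_rot: [3.135, 0.205, 0.001]
force: [-0.2, -0.1, -0.1]
width: 1.0
gripper_force: 0.0
```

```bash
python3 -c "
from h import *
st(496,-301,22,-82.5)
s=vision.get_image('scene')
a=cv2.resize(s[140:250,290:420],None,fx=5,fy=5,interpolation=cv2.INTER_CUBIC)
cv2.imwrite('pics/g.png',a[:,:,::-1])"
```

```text
t 19.23 p [ 496.6 -301.   101.3] close -82.5 tilt z [ 0.0008 -0.0003] w 92.0 F [-0.2 -0.1 -0.1] g 0.0 j [ 0.55  0.5  -0.14  1.82  0.09  0.83 -1.07]
go [ -0.6  -0.  -79.3] turn [0.0003 0.0008 0.0006]
```

View pics/g.png

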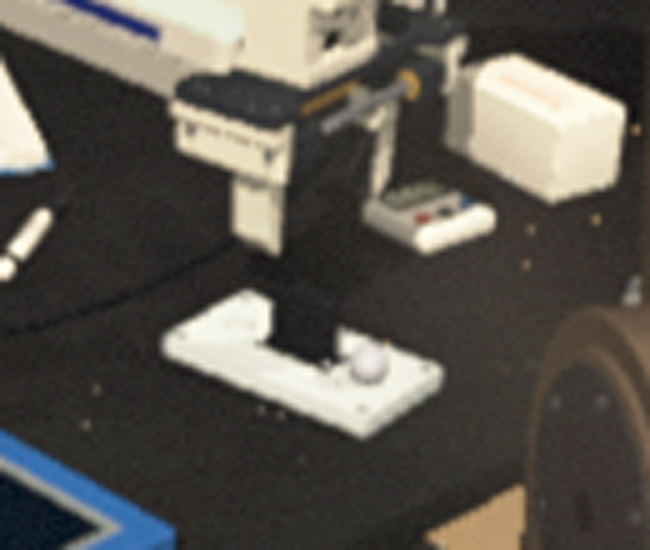

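The gripper hovers over the tray. The plate's corners are near (163,340), (248,290), (442,369) and (363,425), the handle is black at (300,320) and the ball is at (370,362). I'll check the plate centre from this view.

```bash
python3 -c "
from h import *
g=lambda u,v:((u+.5)/5-.5+290,(v+.5)/5-.5+140)
P=np.array([ray('scene',g(*c),.012)[0,:2]*1000 for c in((163,340),(248,290),(442,369),(363,425))]);print(P.round(1),P.mean(0))
print(np.linalg.norm(P[1]-P[0]),np.linalg.norm(P[2]-P[1]))
d=P[1]-P[2]+P[0]-P[3];print(np.degrees(np.arctan2(d[1],d[0])))
print(ray('top',[[402,202]],.02))
t=vision.get_image('top')
"
```

```text
[[ 563.4 -246.7]
 [ 576.1 -334.3]
 [ 427.  -348.9]
 [ 413.1 -263.2]] [ 494.90459274 -298.2566218 ]
88.57486551671693 149.86131647765612
5.922761126720632
[[ 0.57375972 -0.50775868  0.02      ]]
```

Request:
{"name": "carry_out", "arguments": {"increments": [-1, 0, -20, 0, 0, -0.01, 0, 0, -25, 0, 0, 0, 0, 0, -18, 0, 0, 0, 0, 0, -10, 0, 0, 0, 0, 0, -5, 0, 0, 0, 0, 0, 0, 0, 0, 0, 0, 0, 0, 0, 0, 0]}}

```text
clock: 20.2
position: [0.4956, -0.3014, 0.0233]
ee_rot: [3.135, 0.188, 0.001]
force: [0.9, -0.8, 0.2]
width: 0.998
gripper_force: 0.0
```

Request:
{"name": "carry_out", "arguments": {"increments": [0, 0, 0, 0, 0, 0, 0, 0, 0, 0, 0, 0, 0, 0, 0, 0, 0, 0, 0, 0, 0, 0, 0, 0, 0, 0, 0, 0, 0, 0, 0, 0, 0, 0, 0, 0, 0, 0, 0, 0, 0, 0, 0, 0, 0, 0, 0, 0, 0, 0, 0, 0, 0, 0], "grip": 1, "newtons": 30}}

```text
clock: 21.32
position: [0.4951, -0.3012, 0.0228]
ee_rot: [3.136, 0.188, 0.0]
force: [-0.8, 0.6, 0.5]
width: 0.147
gripper_force: 30.0
```

```bash
python3 -c "
from h import *
st(465,10,124,1.6)"
```

```text
t 21.32 p [ 495.1 -301.2   22.8] close -83.1 tilt z [ 0. -0.] w 13.5 F [-0.8  0.6  0.5] g 30.0 j [ 0.54  0.61 -0.12  1.87  0.11  0.67 -1.1 ]
go [-30.1 311.2 101.2] turn [0.    0.    1.479]
```

Request:
{"name": "carry_out", "arguments": {"increments": [0, 0, 3, 0, 0, 0, 0, 0, 6, 0, 0, 0, 0, 0, 10, 0, 0, 0, 0, 0, 14, 0, 0, 0, 0, 0, 17, 0, 0, 0, 0, 0, 17, 0, 0, 0, 0, 0, 14, 0, 0, 0, 0, 0, 10, 0, 0, 0, 0, 0, 6, 0, 0, 0, 0, 0, 4, 0, 0, 0, 0, 0, 1, 0, 0, 0, 0, 0, 0, 0, 0, 0, 0, 0, 0, 0, 0, 0, 0, 0, 0, 0, 0, 0]}}

```text
clock: 23.08
position: [0.495, -0.3011, 0.1245]
ee_rot: [-3.136, -0.188, 0.0]
force: [-0.3, 0.0, -3.0]
width: 0.152
gripper_force: 30.0
```

Request:
{"name": "carry_out", "arguments": {"increments": [-0.5, 5, 0, 0, 0, 0.024, -1, 10, 0, 0, 0, 0.048, -1.4, 15, 0, 0, 0, 0.071, -1.9, 20, 0, 0, 0, 0.095, -2.4, 25, 0, 0, 0, 0.119, -2.4, 25, 0, 0, 0, 0.119, -2.4, 25, 0, 0, 0, 0.119, -2.4, 25, 0, 0, 0, 0.119, -2.4, 25, 0, 0, 0, 0.119, -2.4, 25, 0, 0, 0, 0.119, -2.4, 25, 0, 0, 0, 0.119, -2.4, 25, 0, 0, 0, 0.119, -1.9, 20, 0, 0, 0, 0.095, -1.4, 15, 0, 0, 0, 0.071, -1, 10, 0, 0, 0, 0.048, -0.8, 8, 0, 0, 0, 0.038, -0.5, 5, 0, 0, 0, 0.024, -0.3, 3, 0, 0, 0, 0.014, 0, 0, 0, 0, 0, 0, 0, 0, 0, 0, 0, 0]}}

```text
clock: 25.58
position: [0.4652, 0.0094, 0.1247]
ee_rot: [2.19, 2.253, -0.0]
force: [-0.4, -0.3, -3.3]
width: 0.153
gripper_force: 30.0
```

```bash
python3 -c "
from h import *
st(465,10,125,1.6)
s=vision.get_image('scene');t=vision.get_image('top')
a=cv2.resize(s[170:320,170:360],None,fx=4,fy=4,interpolation=cv2.INTER_CUBIC)
cv2.imwrite('pics/i.png',a[:,:,::-1])
print(blobs('top',t,(100,120,60),(125,255,255),(215,200,292,260),.022))
print(blobs('top',t,(0,0,190),(180,90,255),(165,225,200,256),.084))"
```

```text
t 25.57 p [465.2   9.4 124.7] close 1.6 tilt z [-0.0001 -0.0002] w 14.1 F [-0.4 -0.3 -3.3] g 30.0 j [ 0.33  0.37 -0.59  2.04  0.28  0.81 -0.39]
go [-0.2  0.6  0.3] turn [ 0.0002 -0.0001 -0.0003]
[([407.6, 107.3, 45.2, 16.9, 15.2], [224.6, 247.0]), ([474.6, -81.0, 161.9, 64.2, 19.9], [278.0, 226.1])]
[([422.2, 254.9, 41.7, 63.5, 3.0], [176.9, 240.5])]
```

View pics/i.png

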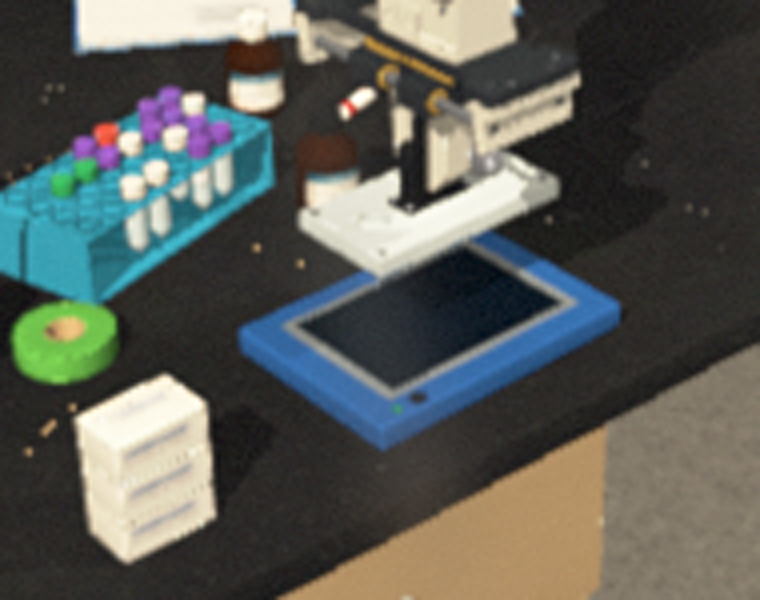

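The tray is level over the glass, with its underside at about (430,225), and the column is intact. The ball sits by the finger at (485,165), and the load of about 3.1 N matches tray plus ball.

Request:
{"name": "carry_out", "arguments": {"increments": [0, 0, 0, 0, 0, 0, 0, 0, 0, 0, 0, 0, 0, 0, 0, 0, 0, 0, 0, 0, 0, 0, 0, 0]}}

```text
clock: 26.18
position: [0.4652, 0.0098, 0.1247]
ee_rot: [2.189, 2.253, 0.0]
force: [0.2, 0.3, -3.8]
width: 0.153
gripper_force: 30.0
```

```bash
python3 -c "
from h import *
st(465,10,125,1.6)
print(arm.sign_off())"
```

```text
t 26.18 p [465.2   9.8 124.7] close 1.7 tilt z [ 0. -0.] w 14.1 F [ 0.2  0.3 -3.8] g 30.0 j [ 0.33  0.37 -0.59  2.04  0.28  0.81 -0.39]
go [-0.2  0.2  0.3] turn [ 0.      0.     -0.0009]
the job is handed in; nothing more can be done
None
```

The job is handed in at about 26 s (sign-off gave no verdict): the three cartons stand in one straight column, and the gripper holds the tray level about 8 cm above the glass, centred and aligned, with the ball apparently still in its pocket (partly hidden by the finger in the last picture, but the measured load fits tray plus ball).

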